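# Open the sloping test clamshell and take the cartridge to the comparator

## Robot

A 6-joint arm with a two-finger parallel gripper is mounted at the origin on the work surface. World frame = base frame: x ahead of the robot, y to its left, z up, the work surface at z = 0. Lengths are in m, angles in degrees, forces in N, time in s.
With the tool pointing down it reaches from about 0.3 to 0.75 m from the base axis. Payload 8.5 kg.
Tool frame: the origin (TCP) lies between the finger pads; the fingertips stand 8 mm ahead of it and the grasp point (between the pads) lies 11 mm behind it; y points along the fingers, z is the direction in which the jaws open and shut, and the axes are right-handed (so a half turn about y gives the same grasp; the last joint's range is limited). The gripper opens to 85 mm and grips with 20 to 120 N. Pads are 22 mm wide; open, the fingers measure 114 mm over their backs; the gripper's body (76 mm by 85 mm) begins 54 mm behind the grasp point. The pads swing forward as they close: fully open they stand 13 mm farther back than shut.
Start: joints at [-79.601, 21.807, 74.336, -0, 83.858, -12.336], TCP at [0.213, -0.507, 0.239] pointing down, gripper open.
Joint ranges: [-178.18, 178.18], [-50.72, 133.34], [12.68, 142.11], [-81.47, 261.47], [9.98, 163.14], [-165.26, 165.26]. Speed limits (degrees/s): [136.94, 136.94, 180, 180, 180, 180].

## Interface

Orientations are given as a 3x3 rotation matrix whose columns are the frame's x, y, z axes.
In Python, from rig import env, get_image gives the robot as it stands.
- The arm moves only by the tool move_arm, never from a script. Its argument "targets" is one flat list of numbers, 6 for each row, row after row: the shift along the tool's x, y, z in mm, then the turn, a rotation vector about the tool's x, y, z in rad. A call has exactly 5 rows; each row shifts and turns the commanded pose from where the row before left it, along the tool's axes as they then stand; what a row does not reach is not made up. A row lasts 1/8 s, in which the tool goes at most 62.5 mm and 10.7 degrees, less where a joint would pass 70% of its speed; a pose out of reach is approached as far as the arm can. A call is refused whole if a number of a shift passes 62.5 or a number of a turn 0.188, either way. A call with a gripper value outside its range is refused whole. "hand" is the opening, from -1 (shut) to 1 (fully open), so that 0 is half open, set as the call begins (left out, the last holds). The fingers move at their own pace and stop on an object; "squeeze" is the grip in N (left out, the last holds). Time passes only in rows, so rows that do not move let the fingers close, or fill a call up. It gives the time, the measured TCP pose, the force and the opening at its end, in the units of the state.
- env.observe(): the state, without advancing time (a new reading comes with each control period).
- get_image(name): name is "scene" or "top" or "wrist"; returns a dict with "pixels" (480x640x3 uint8, red, green, blue), "z_map" (480x640 float32, m along the optical axis (not along the pixel's ray), 0 where there is no reading), "intrinsics" (3x3 intrinsics, pixels), "R" (3x3) and "t" (3): a world point X has camera coordinates R X + t; the wrist camera has in their place "mount" (4x4, takes a point from camera to tool coordinates, whose origin is the TCP and whose axes are the tool frame's). Camera axes: x right, y down, z forward; pixel columns grow to the right and rows downward; lengths in m; the calibration is good to about 2 mm. A picture is of the moment at which its call begins: read the wrist's pose just before it.
- env.close_job(): hands the job in, once; it reports no verdict.
The state is a dict: "time_s": time; "q": joint angles; "qvel": joint speeds; "joint_efforts": joint torques, N m; "position": TCP position; "tool_rot": TCP orientation; "ft_force": force on the tool from outside, world axes, zero at the start; "wrist_torque": the same for the moment, N m; "grip_width": finger opening in m.
Only numpy, scipy, OpenCV 4.12 (cv2) and the standard library are available. Lean on these libraries where they do the work, as an engineer would, in place of code of your own. Each camera call takes 0.05 s, during which the arm holds its last target.

## Task

Swing the lid of the sloping clamshell test fixture up and back past upright until it rests open by itself. Then push the cartridge inside downhill against its sprung jaw until its tongue is clear of the lip, lift it out without wrenching it against the lip, and set it down, not drop it, in the middle of the comparator stand's bright steel plate: flat, fin up, square to the plate either way round, and let go. Leave the lid open and do not disturb the other things on the bench.

Things in the scene. Friction and masses are not known exactly. Their poses are not given: they have to be found in the camera images.
- fixture: Bolted-down sloping clamshell test fixture: blue foot 150 x 126 mm, aluminium deck 134 x 116 mm rising at 30 degrees towards the fixture's +x (away from the robot at yaw 0). Origin: on the table under the slope's middle; x horizontal, uphill; y along the lid's hinge; z up. Directions in these axes: uphill u = (cos30, 0, sin30), out of the slope n = (-sin30, 0, cos30).
- nest (a point): Fixed point on the deck at the middle of the nest, 75 mm above the fixture's origin; the middle of the cartridge's underside starts here, within 2 mm. Axes as the fixture's (level). The nest is a pocket open along n under the lid: side rails 10 mm high, 1.5 mm clear of the cartridge each side; a backstop 58 mm tall along n stands 41 mm uphill of this point, so the nest is reached along n, not from straight above.
- lip: Fixed steel lip on the backstop. Origin: middle of its lower front edge, 32 mm uphill of nest and 8 mm out of the slope; x uphill, z along n. 6 mm thick. It hangs about 8 mm over the cartridge's tongue, so the cartridge cannot come out until it is pushed 9 mm or more downhill. It must not take more than 15 N from the cartridge.
- jaw_stop (a point): Middle of the sprung jaw's face at rest, at the nest's downhill end (31 mm downhill of nest, 5 mm out of the slope; jaw 10 mm high); this point stays. The jaw backs the cartridge; pushing the cartridge downhill takes about 3 N to start and 0.4 N more per mm, with a solid stop after 11 mm. It springs back.
- lid_pivot (a point): Fixed point at the middle of the lid's hinge line: 60 mm uphill of nest and 30 mm out of the slope. Axes as the fixture's; the hinge line is y.
- lid (a joint): Lid angle (rad): 0 shut on the slope (as it starts), growing as it opens up towards uphill; its balance point is near 1.8, solid stop at 2.35, where it rests by its own weight. Below the balance point it falls shut. Grey cover 120 x 98 mm, 61 mm deep, clear window, about 0.3 kg, hinge almost free.
- lid_bar (a point): Middle of the lid's handle, moving with it: round steel bar 10 mm thick, 66 mm clear length, parallel to the hinge, on two arms 43 mm in front of the lid's front. Lid shut: 165 mm downhill and 34 mm out of the slope from lid_pivot (9 mm below the lid's top). Turns in a light grip (25 N). Axes turn with the lid: y along the bar; shut, x uphill, z out of the slope.
- cartridge: Grey moulded cartridge, about 0.14 kg: block 60 (x) x 50 (y) x 16 (z) mm; tongue 10 mm long, 40 wide, 6 thick at the bottom of its +x end; upright grip fin in the middle of its top, 12 (x) x 36 (y) mm, its top 37 mm above the underside. Origin: middle of the block's underside; z towards the fin, x towards the tongue. In the nest x points uphill, z along n.
- plate: Comparator stand, bolted down. Its bright steel plate 130 x 130 mm, 20 mm thick, is where the cartridge goes. Origin: under the plate's middle, on the table; z up. On its +x side a dark block carries a 200 mm column and a dial gauge, the nearest of it 85 mm from the plate's middle.
- plate_top (a point): Middle of the plate's top face, 20 mm above the table; axes as the plate's.
- detector: Bystander: blue gas detector 85 x 46 x 35 mm, on a paper sheet. Origin under its middle.
- weight: Bystander: brass knobbed weight, 32 mm across, 50 mm high. Origin under its middle.
- driver: Bystander: screwdriver 150 mm long, lying. Origin under its middle.
- gauge: Bystander: round steel gauge body 64 mm across, 30 mm high. Origin under its middle.
- oil: Bystander: white bottle 48 mm across, 120 mm high. Origin under its middle.
- mug: Bystander: white mug 80 mm across, 90 mm high. Origin under its middle.
- tape: Bystander: cardboard box 50 x 50 x 22 mm. Origin under its middle.
There are look-alikes about, which are no part of the job. What is shaped like the plate but pink or turquoise is not meant.

How it is judged (in metres and radians):
On the way, in this order (a step that is already met when the one before it is completed fails the run):
1. the lid rests open past upright, with nothing of the robot on it (value of joint lid above 2.2 rad and contact force between each of the fingers, the arm and lid below 0.2 N), for 0.2 s.
2. the cartridge is held in the fingers, clear of the fixture (contact force between the fingers and cartridge above 1 N and contact force between cartridge and fixture below 0.05 N and distance of cartridge from where it was at the start of the episode above 0.05 m), for 0.2 s.
3. the cartridge stands on the plate while the fingers still hold it (set down, not dropped) (contact force between cartridge and plate above 0.3 N and z of cartridge in the frame of plate between 0.015 and 0.026 m and angle between cartridge's own z axis and vertical below 0.15 rad and contact force between the fingers and cartridge above 0.5 N), for 0.05 s.
At the end, for the whole second after the job is handed in: The lid is open past upright (joint over 2.2 rad); the cartridge lies at rest, released, flat on the steel plate with its fin up (tilt under 0.08 rad), its origin within 22 mm of the plate's middle and its long axis within 0.2 rad of the plate's x axis, either way round (value of joint lid above 2.2 rad and angle between cartridge's own z axis and vertical below 0.08 rad and contact force between cartridge and plate above 0.3 N and z of cartridge in the frame of plate between 0.015 and 0.026 m and horizontal distance between cartridge and plate_top below 0.022 m and angle between the x axis of cartridge and the x axis of plate, either way round below 0.2 rad and linear speed of cartridge below 0.02 m/s and contact force between the fingers and cartridge below 0.1 N); the robot touches nothing.
It fails at once if the cartridge is wrenched against the lip (over 15 N) (contact force between cartridge and lip above 15 N).
It fails at once if another thing on the bench is disturbed (moved more than 20 mm) (distance of any of detector, weight, driver, gauge, oil, mug, tape from where it was at the start of the episode above 0.02 m).
It also fails if it takes over 66 s, if anything falls off the work surface, if the arm or the gripper's body presses on something with over 40 N, if the wrist force passes 120 N, or if a joint passes its speed limit or range.

## Working session

There is one attempt and no reset: what is moved stays moved. The work goes in short steps, Python scripts to look and compute and a tool call to move; the robot and the scene stay as the last step left them, time stands still between calls to the robot, and variables do not carry over. Pictures are saved under pics/ and viewed, and the job is handed in when it is done.

Besides the shell and the picture viewer there is one more tool, called in YAML: its name, and indented under it one key for each argument. move_arm: Moves the arm, as the interface text tells. Its arguments: {"type":"object","properties":{"targets":{"type":"array"},"hand":{"type":"number"},"squeeze":{"type":"number"}},"required":["targets"]}

```bash
ls; mkdir -p pics; python3 - <<'E'
from rig import env,get_image
import cv2,numpy as np
s=env.observe();print(s)
for n in ["scene","top","wrist"]:
    d=get_image(n);cv2.imwrite(f"pics/{n}0.png",d["pixels"][:,:,::-1]);np.savez(f"pics/{n}0.npz",**{k:v for k,v in d.items()})
    print(n,d["intrinsics"].tolist(),[np.round(d[k],4).tolist() for k in("R","t","mount") if k in d])
E
```

```text
pics
{'time_s': 0.0, 'q': array([-7.95997592e+01,  2.18420507e+01,  7.43863437e+01,  7.33113026e-04,
        8.38579040e+01, -1.23368459e+01]), 'qvel': array([-0.0516702 , -0.09353343,  0.03192376,  0.03956665,  0.01728595,
       -0.01774549]), 'joint_efforts': array([-2.35459906e-03, -4.48464310e+01, -2.31276137e+01, -4.10436260e-04,
        4.81230862e-03, -2.49105091e-05]), 'position': array([ 0.21251485, -0.50697179,  0.23869247]), 'tool_rot': array([[-9.22288681e-01, -2.59389431e-04,  3.86501645e-01],
       [-3.86501588e-01,  1.48374013e-03, -9.22287548e-01],
       [-3.34236358e-04, -9.99998866e-01, -1.46869115e-03]]), 'ft_force': array([ 0.15848666, -0.10009594,  0.44612327]), 'wrist_torque': array([-0.02354002,  0.02330351, -0.00913625]), 'grip_width': 0.08554402971368685}
scene [[539.8976669178006, 0.0, 319.0403644711632], [0.0, 539.8976669178006, 241.3216253875861], [0.0, 0.0, 1.0]] [[[-0.8696, 0.4937, 0.005], [0.2551, 0.4581, -0.8515], [-0.4227, -0.7392, -0.5243]], [0.3891, 0.0069, 1.3059]]
top [[550.4399541952081, 0.0, 322.966130158712], [0.0, 550.4399541952081, 234.89557219669862], [0.0, 0.0, 1.0]] [[[-0.0205, -0.9994, -0.0271], [-0.9818, 0.0252, -0.1883], [0.1888, 0.0228, -0.9817]], [0.0048, 0.4386, 1.2499]]
wrist [[363.431623862731, 0.0, 316.68275993462], [0.0, 363.431623862731, 235.84521846302485], [0.0, 0.0, 1.0]] [[[-0.0001, 0.9553, 0.2958, -0.0755], [-0.0011, -0.2958, 0.9553, -0.1344], [1.0, -0.0003, 0.0011, -0.0005], [0.0, 0.0, 0.0, 1.0]]]
```

View pics/scene0.png

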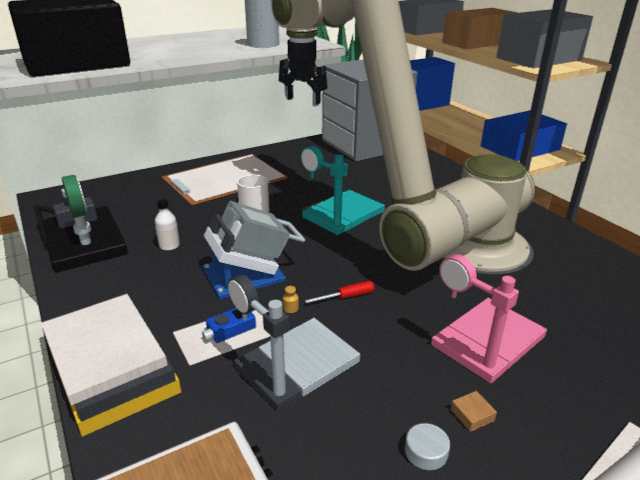

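View pics/top0.png

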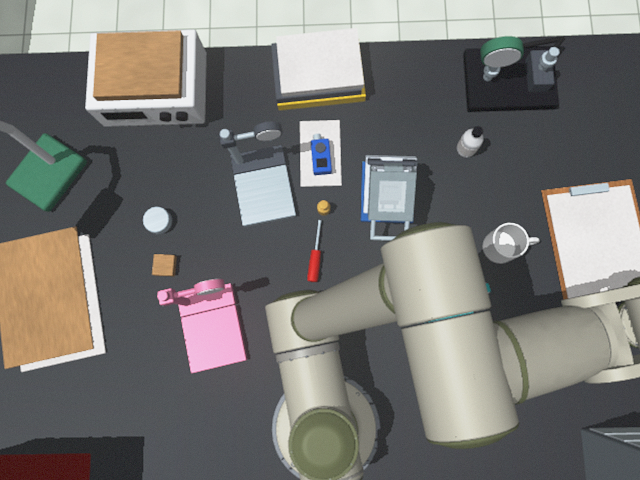

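The scene and top views show the steel plate at top-view (265,192), the fixture at about (390,190) with its handle bar at (390,237), and the mug to its right at (505,242). Next I'll take measurements.

```bash
cat > h.py <<'E'
import numpy as np,cv2
def pts(d,R=None,t=None):
    K=d["intrinsics"];z=d["z_map"];v,u=np.indices(z.shape)
    c=np.stack([(u-K[0,2])/K[0,0]*z,(v-K[1,2])/K[1,1]*z,z],-1)
    if "mount" in d: 
        return c
    return (c-d["t"])@d["R"]
def ptsw(d,pos,rot):
    c=pts(d); T=c@d["mount"][:3,:3].T+d["mount"][:3,3]
    return T@rot.T+pos
def proj(d,X):
    c=np.atleast_2d(X)@d["R"].T+d["t"]; p=c@d["intrinsics"].T; return p[:,:2]/p[:,2:]
E
python3 - <<'E'
from h import *
d=np.load("pics/top0.npz");P=pts(d);z=d["z_map"]
img=d["pixels"][:,:,::-1]
crop=img[120:260,200:540];cv2.imwrite("pics/crop.png",cv2.resize(crop,(800,330),interpolation=cv2.INTER_CUBIC))
# plate: points with z .015-.025 in region
m=np.zeros(z.shape,bool);m[155:235,228:305]=1
q=P[m&(abs(P[...,2]-.02)<.008)&(z>0)]
r=cv2.minAreaRect((q[:,:2]*1000).astype(np.float32));print(r,np.median(q[:,2]))
for (u,v) in [(390,237),(375,238),(405,236),(390,195),(392,160),(370,160),(415,160),(366,160),(365,200),(415,200),(390,180)]:
    print(u,v,np.round(P[v,u],4))
E
```

```text
((571.0520629882812, 141.73960876464844), (180.10848999023438, 131.1308135986328), 9.79638671875) 0.02101316933487956
390 237 [ 0.4224 -0.158   0.0807]
375 238 [ 0.4197 -0.1235  0.0876]
405 236 [ 0.3127 -0.1156  0.6771]
390 195 [ 0.5049 -0.1561  0.1396]
392 160 [ 0.5862 -0.1644  0.1356]
370 160 [ 0.5866 -0.1154  0.1384]
415 160 [ 0.5896 -0.2176  0.1207]
366 160 [ 0.5985 -0.1087  0.1038]
365 200 [ 0.5164 -0.1058  0.057 ]
415 200 [ 0.527  -0.2305  0.0024]
390 180 [ 0.5355 -0.1563  0.1514]
```

View pics/crop.png

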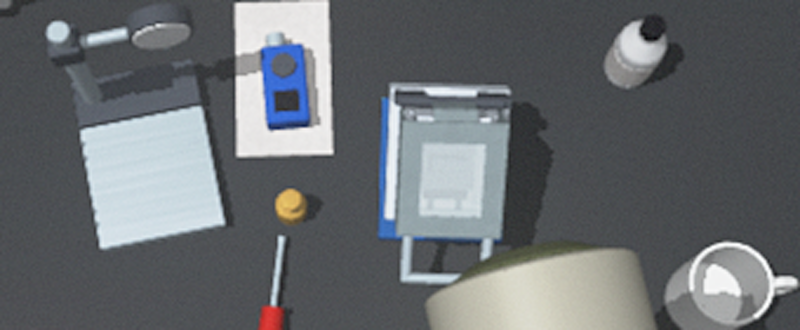

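```bash
python3 - <<'E'
from h import *
d=np.load("pics/top0.npz");P=pts(d);z=d["z_map"];rgb=d["pixels"].astype(int)
m=np.zeros(z.shape,bool);m[150:235,225:310]=1
br=rgb.min(-1)>130
q=P[m&br&(abs(P[...,2]-.02)<.006)&(z>0)]
print(cv2.minAreaRect((q[:,:2]*1000).astype(np.float32)),len(q),q.mean(0))
for name,reg in (("top",(130,245,350,430)),("scene",(190,300,190,310))):
    d=np.load(f"pics/{name}0.npz");P=pts(d);z=d["z_map"]
    m=np.zeros(z.shape,bool);m[reg[0]:reg[1],reg[2]:reg[3]]=1
    m&=(z>0)&(P[...,2]>.02)&(P[...,2]<.22)&(P[...,0]>.38)&(P[...,0]<.68)&(abs(P[...,1]+.16)<.1)
    np.save(f"pics/{name}_fx.npy",P[m])
    q=P[m];
    for yaw in [-4,-2,0,2,4]:
        c,s=np.cos(np.radians(yaw)),np.sin(np.radians(yaw))
        # lid top: n-coord in fixture frame
        nn=np.array([-.5*c,-.5*s,.866]);h=q@nn
        hist,e=np.histogram(h,bins=np.arange(-.4,.1,.002));print(name,yaw,[(round(e[i],3),hist[i]) for i in np.argsort(-hist)[:5]])
E
```

```text
((547.0166015625, 137.06610107421875), (130.4582977294922, 129.53790283203125), 10.103116035461426) 2636 [0.5456108  0.13664304 0.02094929]
top -4 [(np.float64(-0.14), np.int64(752)), (np.float64(-0.138), np.int64(592)), (np.float64(-0.142), np.int64(538)), (np.float64(-0.136), np.int64(232)), (np.float64(-0.144), np.int64(228))]
top -2 [(np.float64(-0.138), np.int64(770)), (np.float64(-0.136), np.int64(621)), (np.float64(-0.14), np.int64(459)), (np.float64(-0.134), np.int64(284)), (np.float64(-0.142), np.int64(198))]
top 0 [(np.float64(-0.134), np.int64(689)), (np.float64(-0.136), np.int64(677)), (np.float64(-0.138), np.int64(380)), (np.float64(-0.132), np.int64(374)), (np.float64(-0.14), np.int64(163))]
top 2 [(np.float64(-0.132), np.int64(677)), (np.float64(-0.134), np.int64(542)), (np.float64(-0.13), np.int64(499)), (np.float64(-0.136), np.int64(278)), (np.float64(-0.128), np.int64(243))]
top 4 [(np.float64(-0.13), np.int64(582)), (np.float64(-0.128), np.int64(572)), (np.float64(-0.132), np.int64(403)), (np.float64(-0.126), np.int64(386)), (np.float64(-0.124), np.int64(197))]
sce
[... 263 characters left out ...]
nt64(289)), (np.float64(-0.14), np.int64(256)), (np.float64(-0.142), np.int64(128)), (np.float64(-0.144), np.int64(122))]
scene 0 [(np.float64(-0.136), np.int64(454)), (np.float64(-0.21), np.int64(268)), (np.float64(-0.138), np.int64(184)), (np.float64(-0.134), np.int64(121)), (np.float64(-0.14), np.int64(116))]
scene 2 [(np.float64(-0.134), np.int64(350)), (np.float64(-0.208), np.int64(239)), (np.float64(-0.132), np.int64(234)), (np.float64(-0.136), np.int64(153)), (np.float64(-0.206), np.int64(117))]
scene 4 [(np.float64(-0.132), np.int64(282)), (np.float64(-0.13), np.int64(229)), (np.float64(-0.206), np.int64(196)), (np.float64(-0.128), np.int64(171)), (np.float64(-0.204), np.int64(137))]
```

```bash
python3 - <<'E'
from h import *
for name in("top","scene"):
    q=np.load(f"pics/{name}_fx.npy")
    # plane fit robust around h in lid top
    nn=np.array([-.5,0,.866]);k=abs(q@nn+.136)<.008
    for _ in range(5):
        p=q[k];c=p.mean(0);n=np.linalg.svd(p-c)[2][2];n*=np.sign(n[2]);k=abs((q-c)@n)<.003
    print(name,k.sum(),c,n,np.degrees(np.arctan2(-n[1],-n[0])),np.degrees(np.arccos(n[2])))
    # in-plane coords with yaw 0 
    u=np.array([.866,0,.5]);p=q[k]
    a=np.stack([(p@u),p[:,1]],1)*1000
    print(cv2.minAreaRect(a.astype(np.float32)), np.percentile(a,[1,99],axis=0))
    # edges per u-slice
    for lo in range(500,640,10):
        b=a[(a[:,0]>=lo)&(a[:,0]<lo+10)]
        if len(b)>5: print(lo,len(b),b[:,1].min().round(1),b[:,1].max().round(1))
    b=q[(q[:,0]<.43)];print("bar",len(b),np.round(np.percentile(b,[5,50,95],axis=0),4).tolist())
E
```

```text
top 1899 [ 0.50242211 -0.15756137  0.13532045] [-0.50762396  0.02989304  0.86106   ] -3.370151131684628 30.564191375209763
((486.41015625, -158.09759521484375), (98.31451416015625, 169.3596954345703), 87.18318939208984) [[ 405.85706923 -207.25824835]
 [ 564.11499079 -110.33736482]]
500 163 -206.7 -110.3
510 152 -208.8 -110.3
520 170 -208.3 -112.6
530 169 -208.2 -112.6
540 172 -209.8 -112.7
550 167 -209.7 -112.6
560 36 -181.7 -112.9
570 6 -179.5 -143.1
bar 109 [[0.4176, -0.1613, 0.0786], [0.4224, -0.1349, 0.0834], [0.4277, -0.1145, 0.0877]]
scene 836 [ 0.49974646 -0.15122095  0.13184196] [-0.51248941  0.03787527  0.85785784] -4.22673110262989 30.92309476699964
((479.6332092285156, -156.68759155273438), (104.26216888427734, 158.8221893310547), 87.34913635253906) [[ 403.54382312 -205.79512485]
 [ 559.10045572 -106.40824171]]
500 68 -206.2 -105.7
510 67 -206.6 -107.4
520 79 -209.5 -108.4
530 61 -211.2 -107.2
540 72 -208.1 -109.1
550 76 -205.2 -109.9
560 6 -128.0 -110.1
bar 111 [[0.4183, -0.1885, 0.0759], [0.4234, -0.1522, 0.0806], [0.4283, -0.1109, 0.0848]]
```

```bash
cat >> h.py <<'E'
from scipy.spatial.transform import Rotation as Ro
YAW=-3.0; FX=np.array([.545,-.160,0.])
def Rz(deg): return Ro.from_euler('z',deg,degrees=True).as_matrix()
def fw(p): return FX+Rz(YAW)@np.asarray(p)
U=np.array([.8660254,0,.5]);N=np.array([-.5,0,.8660254]);Y=np.array([0,1.,0])
def NEST(u=0,y=0,n=0): return fw(np.array([0,0,.075])+u*U+y*Y+n*N)
def toolR(tilt,yaw):  # tilt deg from straight down, forwards; jaw in xz plane
    t=np.radians(tilt); d=np.array([np.sin(t),0,-np.cos(t)]); z=np.array([np.cos(t),0,np.sin(t)])
    return Rz(yaw)@np.stack([np.cross(d,z),d,z],1)
def plan(p0,R0,p1,R1,k):
    w=Ro.from_matrix(R0.T@R1).as_rotvec()
    for i in range(k):
        Ri=R0@Ro.from_rotvec(w*i/k).as_matrix()
        print(np.round(Ri.T@(p1-p0)/k*1000,1).tolist(), np.round(w/k,4).tolist())
E
python3 - <<'E'
from h import *
from rig import env
s=env.observe()
bar=NEST(60-165 and -.105,0,.064);print(bar)
R=toolR(30,YAW)
plan(s["position"],s["tool_rot"],bar-.139*R[:,1],R,10)
E
```

```text
[ 0.42223581 -0.1535662   0.07792563]
[-26.7, 4.1, -27.5] [0.0468, -0.1095, 0.0293]
[-29.5, 3.7, -24.6] [0.0468, -0.1095, 0.0293]
[-31.9, 3.5, -21.4] [0.0468, -0.1095, 0.0293]
[-34.0, 3.6, -18.0] [0.0468, -0.1095, 0.0293]
[-35.6, 3.8, -14.3] [0.0468, -0.1095, 0.0293]
[-36.9, 4.3, -10.5] [0.0468, -0.1095, 0.0293]
[-37.7, 5.0, -6.7] [0.0468, -0.1095, 0.0293]
[-38.0, 5.9, -2.8] [0.0468, -0.1095, 0.0293]
[-37.9, 6.9, 1.1] [0.0468, -0.1095, 0.0293]
[-37.4, 8.2, 4.9] [0.0468, -0.1095, 0.0293]
```

move_arm:
  targets: [-26.7, 4.1, -27.5, 0.0468, -0.1095, 0.0293, -29.5, 3.7, -24.6, 0.0468, -0.1095, 0.0293, -31.9, 3.5, -21.4, 0.0468, -0.1095, 0.0293, -34, 3.6, -18, 0.0468, -0.1095, 0.0293, -35.6, 3.8, -14.3, 0.0468, -0.1095, 0.0293]

```text
time_s: 0.78
position: [0.283, -0.3274, 0.2187]
tool_rot: [[-0.571, 0.256, 0.78], [-0.818, -0.09, -0.569], [-0.075, -0.963, 0.26]]
ft_force: [1.1, -0.9, -0.0]
grip_width: 0.0856
```

move_arm:
  targets: [-36.9, 4.3, -10.5, 0.0468, -0.1095, 0.0293, -37.7, 5, -6.7, 0.0468, -0.1095, 0.0293, -38, 5.9, -2.8, 0.0468, -0.1095, 0.0293, -37.9, 6.9, 1.1, 0.0468, -0.1095, 0.0293, -37.4, 8.2, 4.9, 0.0468, -0.1095, 0.0293]

```text
time_s: 1.4
position: [0.3531, -0.149, 0.1985]
tool_rot: [[-0.049, 0.501, 0.864], [-0.999, -0.027, -0.041], [0.002, -0.865, 0.502]]
ft_force: [0.5, -0.5, 0.1]
grip_width: 0.0855
```

```bash
cat > snap.py <<'E'
from h import *
from rig import env,get_image
import sys
def snap(tag,names=("wrist","top","scene")):
    s=env.observe();out={}
    for n in names:
        d=get_image(n);cv2.imwrite(f"pics/{n}{tag}.png",d["pixels"][:,:,::-1]);np.savez(f"pics/{n}{tag}.npz",pos=s["position"],rot=s["tool_rot"],**d)
    return s
if __name__=="__main__":
    s=snap(sys.argv[1],sys.argv[2:] or ("wrist","top","scene"))
    print({k:np.round(v,4).tolist() for k,v in s.items()})
E
python3 snap.py 1
```

```text
{'time_s': 1.4, 'q': [-57.8935, -2.4135, 119.7257, 32.8425, 49.1936, -73.9797], 'qvel': [32.3647, -5.6951, 21.9729, 32.5948, -22.8853, -48.664], 'joint_efforts': [-4.0161, -16.3896, -19.6766, 0.2189, 0.1636, 1.1295], 'position': [0.3531, -0.149, 0.1985], 'tool_rot': [[-0.0492, 0.5012, 0.8639], [-0.9988, -0.0265, -0.0415], [0.0021, -0.8649, 0.5019]], 'ft_force': [0.4752, -0.5449, 0.1089], 'wrist_torque': [-0.0092, 0.1729, -0.0203], 'grip_width': 0.0855}
```

View pics/wrist1.png

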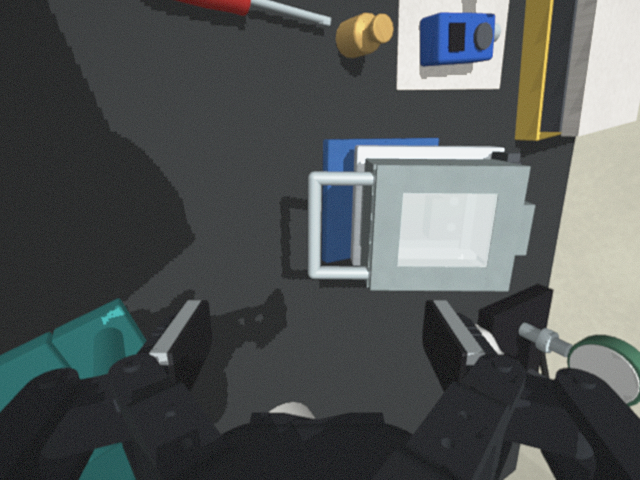

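View pics/scene1.png

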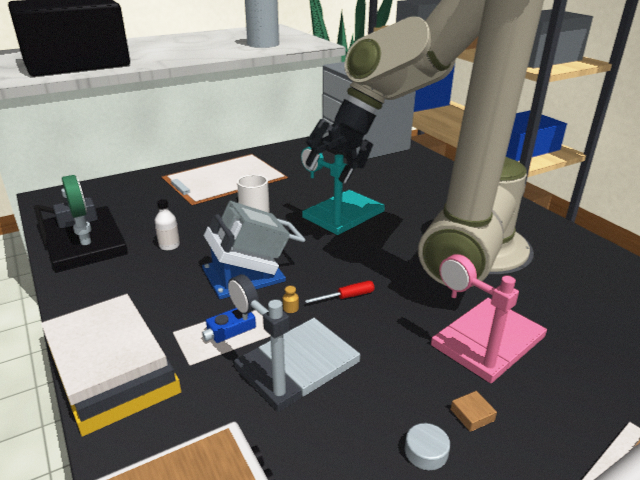

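```bash
python3 - <<'E'
from h import *
d=np.load("pics/scene0.npz");P=pts(d)
hsv=cv2.cvtColor(d["pixels"],cv2.COLOR_RGB2HSV)
m=(abs(hsv[...,0].astype(int)-88)<8)&(hsv[...,1]>120)&(d["z_map"]>0)
m[:,:290]=0;m[:,400:]=0;m[:140]=0;m[240:]=0
q=P[m];print(len(q))
for lo,hi in((.0,.025),(.025,.1),(.1,.2),(.2,.3)):
    b=q[(q[:,2]>lo)&(q[:,2]<hi)]
    if len(b):print(lo,hi,len(b),b.min(0).round(3),b.max(0).round(3))
for uv in((312,160),(326,163),(338,160),(338,190)):print(uv,P[uv[1],uv[0]].round(3))
w=dict(np.load("pics/wrist1.npz"));Q=ptsw(w,w["pos"],w["rot"])
for uv in((315,200),(315,225),(315,250),(345,178),(345,272),(368,160),(368,285),(448,165),(450,288)):print(uv,Q[uv[1],uv[0]].round(4))
d=np.load("pics/top1.npz");P=pts(d)
cv2.imwrite("pics/c2.png",cv2.resize(d["pixels"][120:330,330:560,::-1],(800,730)))
E
```

```text
2837
0.0 0.025 1858 [-0.001 -0.644  0.   ] [ 0.313 -0.202  0.025]
0.025 0.1 217 [ 0.256 -0.236  0.026] [ 0.278 -0.215  0.1  ]
0.1 0.2 656 [ 0.247 -0.332  0.1  ] [ 0.303 -0.206  0.2  ]
0.2 0.3 1 [ 0.261 -0.226  0.201] [ 0.261 -0.226  0.201]
(312, 160) [ 0.298 -0.3    0.168]
(326, 163) [ 0.279 -0.265  0.17 ]
(338, 160) [ 0.269 -0.226  0.19 ]
(338, 190) [ 0.273 -0.216  0.118]
(315, 200) [ 0.4193 -0.1313  0.0831]
(315, 225) [ 0.4189 -0.151   0.0822]
(315, 250) [ 0.4179 -0.1712  0.0822]
(345, 178) [ 0.44   -0.1161  0.0928]
(345, 272) [ 0.4374 -0.1906  0.0945]
(368, 160) [ 0.4719 -0.1073  0.079 ]
(368, 285) [ 0.4538 -0.2032  0.103 ]
(448, 165) [ 0.5019 -0.1091  0.1332]
(450, 288) [ 0.5068 -0.2059  0.14  ]
```

View pics/top1.png

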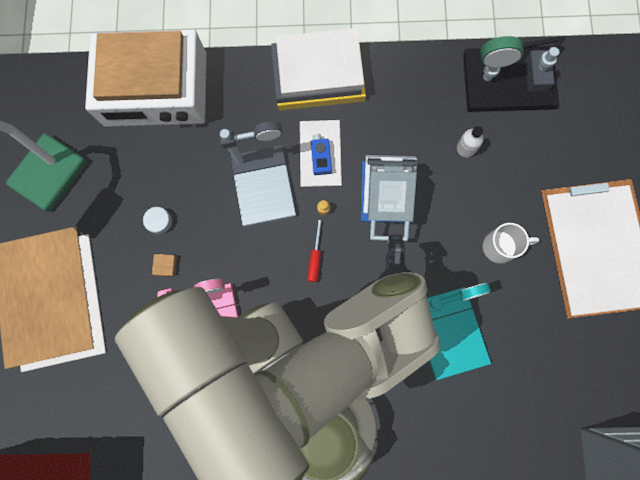

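```bash
python3 - <<'E'
from h import *
from rig import env
s=env.observe();print(s["position"],s["tool_rot"][:,1],s["time_s"])
bar=np.array([.4215,-.1532,.078]);R=toolR(30,YAW)
plan(s["position"],s["tool_rot"],bar+.011*R[:,1],R,5)
E
```

```text
[ 0.35277566 -0.14894177  0.19820783] [ 0.49936898 -0.02542055 -0.8660164 ] 1.55
[0.2, 29.9, -0.1] [-0.0, 0.0003, -0.0001]
[0.1, 29.9, -0.1] [-0.0, 0.0003, -0.0001]
[0.1, 29.9, -0.1] [-0.0, 0.0003, -0.0001]
[0.1, 29.9, -0.1] [-0.0, 0.0003, -0.0001]
[0.1, 29.9, -0.1] [-0.0, 0.0003, -0.0001]
```

move_arm:
  targets: [0.2, 10, -0.1, 0, 0, 0, 0.2, 20, -0.1, 0, 0, 0, 0, 20, 0, 0, 0, 0, 0, 20, 0, 0, 0, 0, 0, 20, 0, 0, 0, 0]
  hand: -0.3
  squeeze: 25

```text
time_s: 2.17
position: [0.3982, -0.1541, 0.1194]
tool_rot: [[-0.054, 0.499, 0.865], [-0.999, -0.028, -0.046], [0.001, -0.866, 0.5]]
ft_force: [0.6, 0.2, 1.2]
grip_width: 0.0297
```

```bash
python3 snap.py 2 wrist
```

```text
{'time_s': 2.175, 'q': [-50.4819, 11.9358, 122.8201, 44.3051, 31.7186, -82.9743], 'qvel': [12.0912, 25.9856, 3.2022, 28.1131, -27.4337, -23.8736], 'joint_efforts': [-1.1723, -28.1447, -12.8846, 0.037, 0.4647, 0.5989], 'position': [0.3982, -0.1541, 0.1194], 'tool_rot': [[-0.0542, 0.4991, 0.8649], [-0.9985, -0.028, -0.0465], [0.001, -0.8661, 0.4999]], 'ft_force': [0.6006, 0.2469, 1.1831], 'wrist_torque': [0.0591, 0.2425, 0.0292], 'grip_width': 0.0297}
```

View pics/wrist2.png

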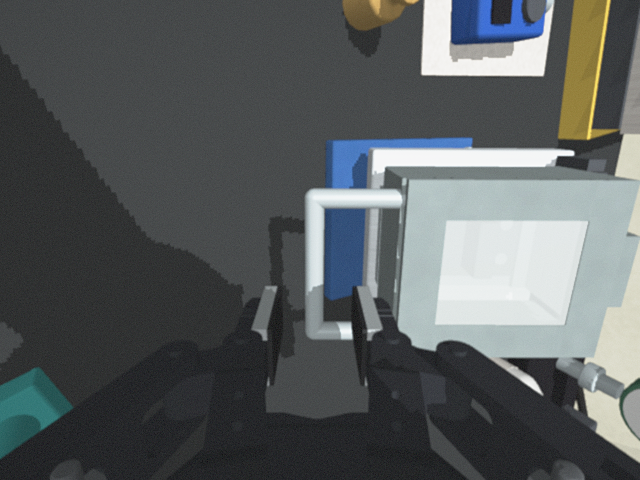

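```bash
cat > go.py <<'E'
from h import *
from rig import env
import sys
# usage: go.py x y z tilt yaw k
s=env.observe();a=[float(v) for v in sys.argv[1:7]]
print(s["time_s"],s["position"].round(4),s["q"].round(1),s["ft_force"].round(1))
plan(s["position"],s["tool_rot"],np.array(a[:3]),toolR(a[3],a[4]),int(a[5]))
E
python3 go.py .427 -.1535 .0685 30 -3 5
```

```text
2.225 [ 0.3984 -0.1539  0.1179] [-50.4  12.2 122.9  44.4  31.6 -83.1] [-0.8  0.1 -1.5]
[-0.4, 11.4, 0.0] [0.0004, -0.0004, 0.0001]
[-0.4, 11.4, 0.0] [0.0004, -0.0004, 0.0001]
[-0.4, 11.4, 0.0] [0.0004, -0.0004, 0.0001]
[-0.4, 11.4, 0.0] [0.0004, -0.0004, 0.0001]
[-0.4, 11.4, 0.0] [0.0004, -0.0004, 0.0001]
```

move_arm:
  targets: [-0.4, 15, 0, 0, 0, 0, -0.4, 15, 0, 0, 0, 0, -0.4, 14, 0, 0, 0, 0, -0.4, 13, 0, 0, 0, 0, 0, 0, 0, 0, 0, 0]

```text
time_s: 2.85
position: [0.4264, -0.1534, 0.0705]
tool_rot: [[-0.053, 0.499, 0.865], [-0.999, -0.026, -0.046], [-0.0, -0.866, 0.499]]
ft_force: [-0.0, -0.2, -0.2]
grip_width: 0.03
```

move_arm:
  targets: [0, 0, 0, 0, 0, 0, 0, 0, 0, 0, 0, 0, 0, 0, 0, 0, 0, 0, 0, 0, 0, 0, 0, 0, 0, 0, 0, 0, 0, 0]
  hand: -1
  squeeze: 25

```text
time_s: 3.48
position: [0.4249, -0.1531, 0.0707]
tool_rot: [[-0.053, 0.498, 0.866], [-0.999, -0.028, -0.045], [0.002, -0.867, 0.498]]
ft_force: [-9.5, -3.7, -4.2]
grip_width: 0.0088
```

```bash
python3 snap.py 3 wrist
```

```text
{'time_s': 3.475, 'q': [-46.4841, 20.8933, 123.3408, 58.1396, 23.7005, -95.2325], 'qvel': [-0.0551, 0.023, 0.0858, 0.0553, 0.066, -0.0434], 'joint_efforts': [3.0994, -32.4433, -12.5033, 1.5689, 1.4133, 0.0047], 'position': [0.4249, -0.1531, 0.0707], 'tool_rot': [[-0.0534, 0.4975, 0.8658], [-0.9986, -0.0282, -0.0454], [0.0018, -0.867, 0.4983]], 'ft_force': [-9.5205, -3.7056, -4.1508], 'wrist_torque': [-0.4688, 1.9159, -0.3786], 'grip_width': 0.0088}
```

View pics/wrist3.png

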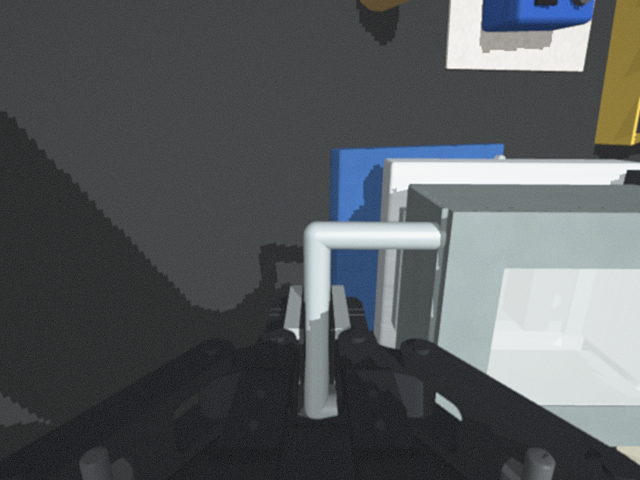

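```bash
python3 - <<'E'
import numpy as np
r=168.5;a0=np.arctan2(34,-165)
th=np.concatenate([[0,.05],.05+.12*np.arange(1,20)])
u=r*np.cos(a0-th);n=r*np.sin(a0-th)
for i in range(len(th)-1): print(i,round(th[i+1],2),[0,round(-(n[i+1]-n[i]),1),round(u[i+1]-u[i],1)])
E
```

```text
0 0.05 [0, np.float64(-8.2), np.float64(1.9)]
1 0.17 [0, np.float64(-19.2), np.float64(6.2)]
2 0.29 [0, np.float64(-18.3), np.float64(8.5)]
3 0.41 [0, np.float64(-17.2), np.float64(10.6)]
4 0.53 [0, np.float64(-15.8), np.float64(12.6)]
5 0.65 [0, np.float64(-14.2), np.float64(14.4)]
6 0.77 [0, np.float64(-12.4), np.float64(16.0)]
7 0.89 [0, np.float64(-10.3), np.float64(17.4)]
8 1.01 [0, np.float64(-8.2), np.float64(18.5)]
9 1.13 [0, np.float64(-5.9), np.float64(19.3)]
10 1.25 [0, np.float64(-3.6), np.float64(19.9)]
11 1.37 [0, np.float64(-1.2), np.float64(20.2)]
12 1.49 [0, np.float64(1.3), np.float64(20.2)]
13 1.61 [0, np.float64(3.7), np.float64(19.9)]
14 1.73 [0, np.float64(6.0), np.float64(19.3)]
15 1.85 [0, np.float64(8.3), np.float64(18.4)]
16 1.97 [0, np.float64(10.4), np.float64(17.3)]
17 2.09 [0, np.float64(12.4), np.float64(15.9)]
18 2.21 [0, np.float64(14.2), np.float64(14.3)]
19 2.33 [0, np.float64(15.9), np.float64(12.5)]
```

move_arm:
  targets: [0, -8, 1, 0, 0, 0, 0, -19.2, 6.2, 0, 0, 0, 0, -18.3, 8.5, 0, 0, 0, 0, -17.2, 10.6, 0, 0, 0, 0, -15.8, 12.6, 0, 0, 0]

```text
time_s: 4.15
position: [0.4184, -0.1527, 0.1584]
tool_rot: [[-0.053, 0.496, 0.867], [-0.999, -0.029, -0.045], [0.003, -0.868, 0.497]]
ft_force: [-8.3, -4.7, -1.4]
grip_width: 0.0088
```

```bash
cat > arc.py <<'E'
from h import *
from rig import env
s=env.observe()
print(s["time_s"],s["position"].round(4),s["q"].round(1),"F",s["ft_force"].round(1),s["wrist_torque"].round(2),"w",s["grip_width"].round(4))
b=s["position"]-.011*s["tool_rot"][:,1]
p=NEST(.06,0,.03)-np.array([.002,0,0]);v=Rz(-YAW)@(b-p);print("bar rel",v.round(4),"r",np.hypot(v[0],v[2]).round(4),"th",(np.arctan2(-.0531,-.1599)%(2*np.pi)-np.arctan2(v[2],v[0])%(2*np.pi)).round(3))
print("F tool",(s["tool_rot"].T@s["ft_force"]).round(1))
E
python3 arc.py
```

```text
Traceback (most recent call last):
  File "arc.py", line 4, in <module>
    print(s["time_s"],s["position"].round(4),s["q"].round(1),"F",s["ft_force"].round(1),s["wrist_torque"].round(2),"w",s["grip_width"].round(4))
                                                                                                                       ^^^^^^^^^^^^^^^^^^^^^
AttributeError: 'float' object has no attribute 'round'
```

```bash
sed -i 's/s\["grip_width"\].round(4)/s["grip_width"]/' arc.py; python3 arc.py
```

```text
4.15 [ 0.4184 -0.1527  0.1584] [-47.2   8.5 116.7  34.4  37.6 -68.7] F [-8.3 -4.7 -1.4] [-0.65  1.56 -0.44] w 0.008800741580004408
bar rel [-0.1672  0.0007  0.0369] r 0.1713 th 0.538
F tool [ 5.1 -2.8 -7.7]
```

move_arm:
  targets: [0, -14.2, 13.5, 0, 0, 0, 0, -12.4, 16, 0, 0, 0, 0, -10.3, 17.4, 0, 0, 0, 0, -8.2, 18.5, 0, 0, 0, 0, -5.9, 19.3, 0, 0, 0]

```text
time_s: 4.78
position: [0.4676, -0.1554, 0.2462]
tool_rot: [[-0.054, 0.499, 0.865], [-0.999, -0.029, -0.045], [0.003, -0.866, 0.5]]
ft_force: [-2.4, -1.8, -0.4]
grip_width: 0.0088
```

```bash
python3 arc.py
```

```text
4.775 [ 0.4676 -0.1554  0.2462] [-41.7   5.4 101.9  23.6  50.8 -50.1] F [-2.4 -1.8 -0.4] [-0.28  0.84 -0.23] w 0.008775108163425997
bar rel [-0.118   0.0007  0.1247] r 0.1717 th 1.134
F tool [ 1.9 -0.8 -2.2]
```

move_arm:
  targets: [0, -3.6, 19.9, 0, 0, 0, 0, -1.2, 20.2, 0, 0, 0, 0, 1.3, 20.2, 0, 0, 0, 0, 3.7, 19.9, 0, 0, 0, 0, 6, 19.3, 0, 0, 0]

```text
time_s: 5.4
position: [0.5574, -0.1603, 0.2904]
tool_rot: [[-0.054, 0.5, 0.865], [-0.999, -0.029, -0.045], [0.003, -0.866, 0.5]]
ft_force: [-3.2, -2.9, 1.7]
grip_width: 0.0089
```

```bash
python3 arc.py
```

```text
5.4 [ 0.5574 -0.1603  0.2904] [-34.3  11.8  85.9  17.8  57.2 -37.6] F [-3.2 -2.9  1.7] [-0.4   0.61 -0.31] w 0.008879399957099658
bar rel [-0.028   0.0005  0.169 ] r 0.1713 th 1.727
F tool [ 3.1 -3.  -1.8]
```

move_arm:
  targets: [0, 8.3, 18.4, 0, 0, 0, 0, 10.4, 17.3, 0, 0, 0, 0, 12.4, 15.9, 0, 0, 0, 0, 14.2, 14.3, 0, 0, 0, 0, 11, 9, 0, 0, 0]

```text
time_s: 6.02
position: [0.6507, -0.1654, 0.2786]
tool_rot: [[-0.054, 0.5, 0.864], [-0.999, -0.029, -0.045], [0.002, -0.866, 0.501]]
ft_force: [1.1, -3.7, 2.2]
grip_width: 0.009
```

```bash
python3 arc.py; python3 snap.py 4 scene wrist
```

```text
6.025 [ 0.6507 -0.1654  0.2786] [-29.1  21.5  73.8  14.9  58.  -31. ] F [ 1.1 -3.7  2.2] [-0.4   0.1  -0.28] w 0.00897888636679655
bar rel [0.0654 0.0003 0.1571] r 0.1702 th 2.286
F tool [ 3.6 -1.2  2.2]
{'time_s': 6.025, 'q': [-29.0933, 21.5046, 73.8473, 14.8862, 58.0147, -30.9674], 'qvel': [4.9086, 11.8928, -12.016, -2.274, -1.5383, 5.3603], 'joint_efforts': [2.302, -46.7885, -23.3738, 1.2726, -0.6973, -0.1303], 'position': [0.6507, -0.1654, 0.2786], 'tool_rot': [[-0.0538, 0.5, 0.8644], [-0.9986, -0.0289, -0.0454], [0.0022, -0.8656, 0.5008]], 'ft_force': [1.1304, -3.699, 2.2053], 'wrist_torque': [-0.4013, 0.103, -0.2765], 'grip_width': 0.009}
```

View pics/scene4.png

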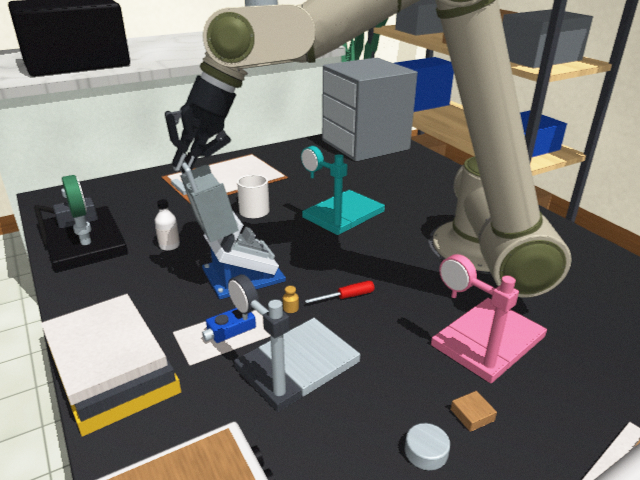

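move_arm:
  targets: [0, 0, 0, 0, 0, 0, 0, 0, 0, 0, 0, 0, 0, 0, 0, 0, 0, 0, 0, -5, 2, 0, 0, 0, 0, -20, 0, 0, 0, 0]
  hand: 0.1

```text
time_s: 6.75
position: [0.6392, -0.1637, 0.3008]
tool_rot: [[-0.052, 0.498, 0.865], [-0.999, -0.026, -0.045], [-0.0, -0.867, 0.499]]
ft_force: [0.7, 0.1, 1.2]
grip_width: 0.0471
```

```bash
python3 arc.py
```

```text
6.75 [ 0.6392 -0.1637  0.3008] [-29.6  19.6  73.1  14.8  60.9 -30.8] F [0.7 0.1 1.2] [ 0.04  0.23 -0.03] w 0.047050216341278976
bar rel [0.0539 0.0013 0.1794] r 0.1873 th 2.183
F tool [-0.1 -0.7  1.2]
```

move_arm:
  targets: [0, -30, 0, 0, 0, 0, 0, -40, 0, 0, 0, 0, 0, -20, -20, 0, 0, 0, 0, -10, -40, 0, 0, 0, 0, 0, -50, 0, 0, 0]

```text
time_s: 7.38
position: [0.4934, -0.1561, 0.3342]
tool_rot: [[-0.052, 0.503, 0.863], [-0.999, -0.029, -0.043], [0.003, -0.864, 0.503]]
ft_force: [0.8, -0.9, 0.3]
grip_width: 0.0466
```

```bash
python3 snap.py 5
```

```text
{'time_s': 7.375, 'q': [-39.2475, 3.476, 88.738, 19.2194, 63.8486, -41.1844], 'qvel': [-28.4669, -29.2416, 68.5317, 17.1562, -26.8047, -41.9813], 'joint_efforts': [4.7421, -26.3875, -28.4672, 0.5283, -0.3327, 1.0937], 'position': [0.4934, -0.1561, 0.3342], 'tool_rot': [[-0.0519, 0.5027, 0.8629], [-0.9986, -0.0291, -0.0431], [0.0034, -0.864, 0.5035]], 'ft_force': [0.8263, -0.9231, 0.2787], 'wrist_torque': [-0.0442, 0.1988, 0.0261], 'grip_width': 0.0466}
```

View pics/wrist5.png

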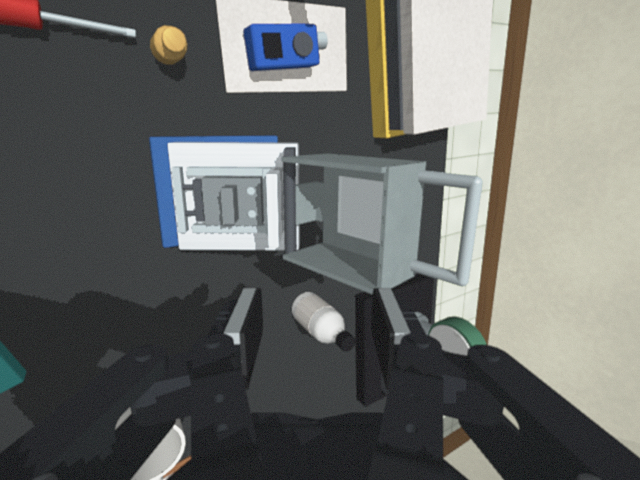

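View pics/scene5.png

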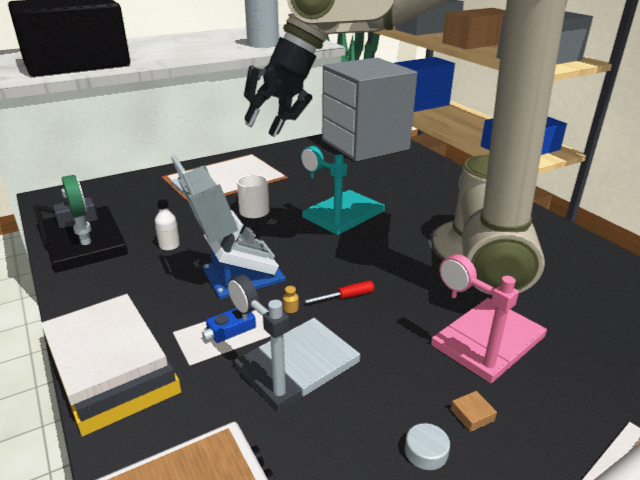

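```bash
sed -i 's/FX=np.array(\[.545/FX=np.array([.5435/' h.py
python3 - <<'E'
from h import *
from rig import env
s=env.observe();print(s["position"])
t=NEST(0,0,.125);print(t)
plan(s["position"],s["tool_rot"],t,toolR(30,-3),4)
E
```

```text
[ 0.49270382 -0.15580203  0.33283094]
[ 0.48108565 -0.156729    0.18325317]
[0.4, 30.9, -21.2] [-0.0001, -0.0002, 0.0003]
[0.4, 30.9, -21.2] [-0.0001, -0.0002, 0.0003]
[0.4, 30.9, -21.2] [-0.0001, -0.0002, 0.0003]
[0.4, 30.9, -21.2] [-0.0001, -0.0002, 0.0003]
```

move_arm:
  targets: [0.4, 25, -24, 0, 0, 0, 0.4, 33, -24, 0, 0, 0, 0.4, 33, -19, 0, 0, 0, 0.4, 32.6, -18, 0, 0, 0, 0, 0, 0, 0, 0, 0]
  hand: -0.15

```text
time_s: 8.15
position: [0.4833, -0.1575, 0.1823]
tool_rot: [[-0.052, 0.498, 0.865], [-0.999, -0.025, -0.046], [-0.001, -0.867, 0.499]]
ft_force: [-0.5, -0.7, 0.4]
grip_width: 0.0362
```

```bash
python3 snap.py 6 wrist top
```

```text
{'time_s': 8.15, 'q': [-40.4052, 11.9613, 106.3443, 27.8536, 40.5848, -55.3977], 'qvel': [-0.018, -2.7737, -3.5756, -1.1458, 2.1588, 1.8334], 'joint_efforts': [-0.1442, -28.8563, -17.3383, 0.9859, -1.2887, -0.4149], 'position': [0.4833, -0.1575, 0.1823], 'tool_rot': [[-0.052, 0.4985, 0.8653], [-0.9986, -0.0252, -0.0455], [-0.0009, -0.8665, 0.4991]], 'ft_force': [-0.5393, -0.6886, 0.3754], 'wrist_torque': [-0.0049, 0.2865, -0.001], 'grip_width': 0.0362}
```

View pics/wrist6.png

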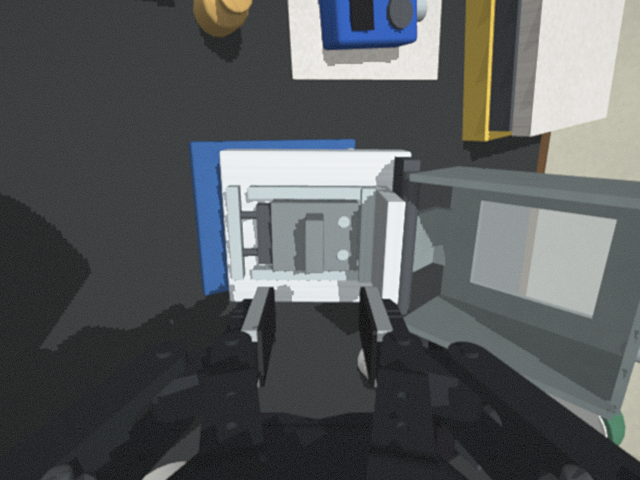

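```bash
python3 - <<'E'
from h import *
w=dict(np.load("pics/wrist6.npz"));Q=ptsw(w,w["pos"],w["rot"])
L=(Q-NEST())@Rz(YAW)   # fixture axes
S=np.stack([L@U,L@Y,L@N],-1)*1000
for v in(225,250,262):
    print(v,[(u,*S[v,u].round(0).astype(int)) for u in range(224,400,5)])
for u in(290,315,345):
    print(u,[(v,*S[v,u].round(0).astype(int)) for v in range(185,290,5)])
img=w["pixels"][140:310,180:420,::-1];cv2.imwrite("pics/c6.png",cv2.resize(img,(800,567),interpolation=cv2.INTER_CUBIC))
E
```

```text
225 [(224, np.int64(-67), np.int64(3), np.int64(-1)), (229, np.int64(-61), np.int64(7), np.int64(10)), (234, np.int64(-57), np.int64(7), np.int64(10)), (239, np.int64(-54), np.int64(6), np.int64(10)), (244, np.int64(-52), np.int64(4), np.int64(0)), (249, np.int64(-49), np.int64(4), np.int64(0)), (254, np.int64(-45), np.int64(4), np.int64(0)), (259, np.int64(-40), np.int64(6), np.int64(9)), (264, np.int64(-36), np.int64(6), np.int64(9)), (269, np.int64(1), np.int64(75), np.int64(258)), (274, np.int64(-28), np.int64(8), np.int64(15)), (279, np.int64(-25), np.int64(8), np.int64(16)), (284, np.int64(-21), np.int64(8), np.int64(15)), (289, np.int64(-18), np.int64(8), np.int64(15)), (294, np.int64(-14), np.int64(8), np.int64(16)), (299, np.int64(-11), np.int64(8), np.int64(16)), (304, np.int64(-8), np.int64(8), np.int64(16)), (309, np.int64(-4), np.int64(14), np.int64(36)), (314, np.int64(0), np.int64(14), np.int64(38)), (319, np.int64(3), np.int64(14), np.int64(38)), (324, np.int64(6), np.int64(8), np.int64(16)), (329, np.int64(10), np.int64(8), np.int64(16)), (334, np.int64(13), np.int64
[... 6661 characters left out ...]
int64(16)), (220, np.int64(21), np.int64(12), np.int64(16)), (225, np.int64(21), np.int64(9), np.int64(18)), (230, np.int64(21), np.int64(5), np.int64(16)), (235, np.int64(21), np.int64(1), np.int64(16)), (240, np.int64(21), np.int64(-2), np.int64(17)), (245, np.int64(21), np.int64(-6), np.int64(17)), (250, np.int64(21), np.int64(-10), np.int64(17)), (255, np.int64(21), np.int64(-13), np.int64(18)), (260, np.int64(21), np.int64(-17), np.int64(16)), (265, np.int64(21), np.int64(-21), np.int64(17)), (270, np.int64(21), np.int64(-25), np.int64(16)), (275, np.int64(22), np.int64(-32), np.int64(10)), (280, np.int64(23), np.int64(-40), np.int64(0)), (285, np.int64(23), np.int64(-44), np.int64(1))]
```

View pics/c6.png

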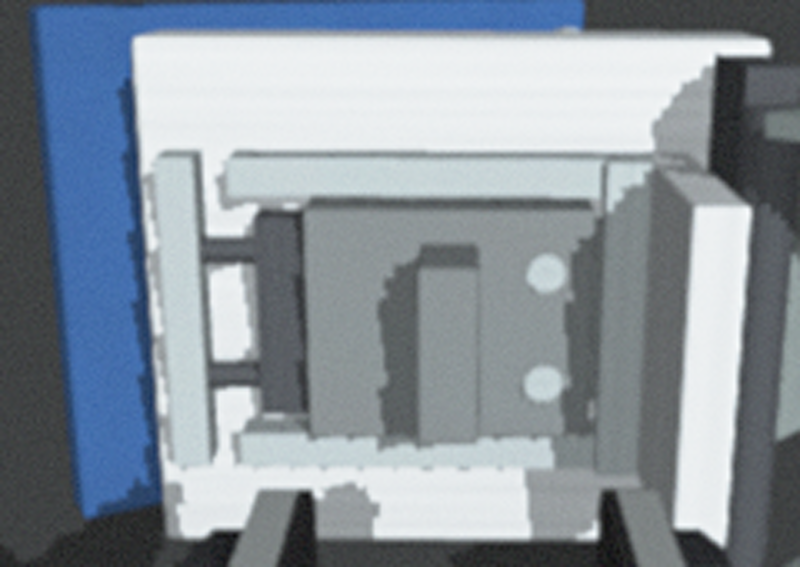

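```bash
python3 - <<'E'
from h import *
from rig import env
s=env.observe();print(s["position"],s["time_s"])
plan(s["position"],s["tool_rot"],NEST(-.0003,0,.028),toolR(30,-3),5)
E
```

```text
[ 0.48404593 -0.15814867  0.18478294] 8.25
[-0.3, 19.4, -0.8] [-0.0006, 0.0003, 0.0004]
[-0.3, 19.4, -0.8] [-0.0006, 0.0003, 0.0004]
[-0.3, 19.4, -0.8] [-0.0006, 0.0003, 0.0004]
[-0.3, 19.4, -0.8] [-0.0006, 0.0003, 0.0004]
[-0.3, 19.4, -0.7] [-0.0006, 0.0003, 0.0004]
```

move_arm:
  targets: [-0.5, 20, -1, 0, 0, 0, -0.5, 20, -1, 0, 0, 0, -0.5, 20, -1, 0, 0, 0, 0, 10, -0.9, 0, 0, 0, 0, 0, 0, 0, 0, 0]
  hand: -0.4

```text
time_s: 8.88
position: [0.5151, -0.1579, 0.1211]
tool_rot: [[-0.052, 0.501, 0.864], [-0.999, -0.027, -0.044], [0.001, -0.865, 0.502]]
ft_force: [-0.8, -0.1, -0.9]
grip_width: 0.0255
```

```bash
python3 snap.py 7 wrist; python3 - <<'E'
from h import *
from rig import env
s=env.observe();print(s["position"],s["time_s"])
plan(s["position"],s["tool_rot"],NEST(-.0003,0,.028),toolR(30,-3),3)
E
```

```text
{'time_s': 8.875, 'q': [-37.4805, 20.4387, 107.3745, 33.3875, 30.975, -60.2359], 'qvel': [-0.2525, -1.0258, 0.4106, -0.3596, 0.4354, 0.3377], 'joint_efforts': [0.0783, -35.2455, -15.8476, 0.7336, -0.8342, -0.0849], 'position': [0.5151, -0.1579, 0.1211], 'tool_rot': [[-0.0519, 0.5008, 0.864], [-0.9987, -0.0271, -0.0443], [0.0012, -0.8651, 0.5015]], 'ft_force': [-0.764, -0.0722, -0.8985], 'wrist_torque': [-0.0035, 0.2271, -0.0193], 'grip_width': 0.0255}
[ 0.51494411 -0.15785436  0.1213498 ] 8.925
[0.2, 8.8, 0.4] [-0.0007, 0.0004, 0.0004]
[0.2, 8.8, 0.4] [-0.0007, 0.0004, 0.0004]
[0.2, 8.8, 0.4] [-0.0007, 0.0004, 0.0004]
```

View pics/wrist7.png

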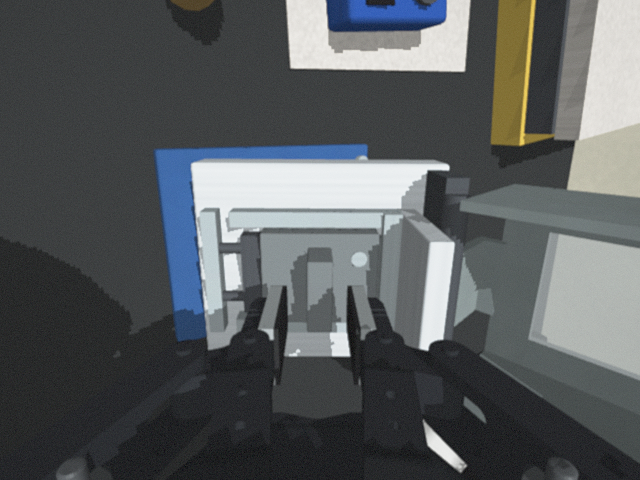

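Pads at columns ~282 and ~350 straddle the fin (308–331), so the grip is centred.

move_arm:
  targets: [0.2, 9, 0.4, 0, 0, 0, 0.2, 9, 0.4, 0, 0, 0, 0.2, 8.4, 0.4, 0, 0, 0, 0, 0, 0, 0, 0, 0, 0, 0, 0, 0, 0, 0]

```text
time_s: 9.55
position: [0.5287, -0.159, 0.098]
tool_rot: [[-0.052, 0.5, 0.865], [-0.999, -0.027, -0.045], [0.001, -0.866, 0.5]]
ft_force: [0.4, -0.3, 0.5]
grip_width: 0.0254
```

```bash
cat > st.py <<'E'
from h import *
from rig import env
s=env.observe()
L=(s["position"]-NEST())@Rz(YAW)
print(s["time_s"],s["position"].round(4),"uyn",(np.array([L@U,L@Y,L@N])*1000).round(2),"Ftool",(s["tool_rot"].T@s["ft_force"]).round(1),"T",s["wrist_torque"].round(2),"w",s["grip_width"])
E
python3 st.py
```

```text
9.55 [ 0.5287 -0.159   0.098 ] uyn [-1.32  0.25 27.37] Ftool [ 0.3 -0.2  0.6] T [ 0.01  0.22 -0.03] w 0.025383494268564368
```

move_arm:
  targets: [0, 0, 1, 0, 0, 0, 0, 0, 0, 0, 0, 0, 0, 0, 0, 0, 0, 0, 0, 0, 0, 0, 0, 0, 0, 0, 0, 0, 0, 0]
  hand: -1
  squeeze: 60

```text
time_s: 10.18
position: [0.5294, -0.159, 0.0988]
tool_rot: [[-0.052, 0.5, 0.865], [-0.999, -0.027, -0.045], [0.001, -0.866, 0.501]]
ft_force: [-4.8, -0.2, 5.3]
grip_width: 0.0106
```

```bash
python3 st.py;python3 snap.py 8 wrist >/dev/null
```

```text
10.175 [ 0.5294 -0.159   0.0988] uyn [-0.35  0.29 27.73] Ftool [ 0.5 -7.  -1.5] T [0.05 0.58 0.01] w 0.010646662728185577
```

View pics/wrist8.png

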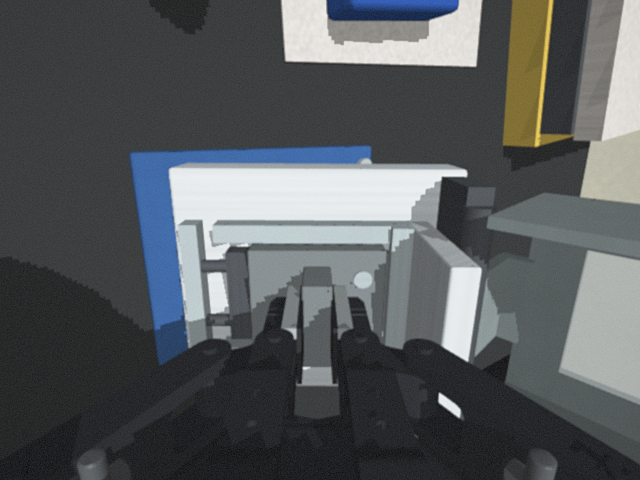

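move_arm:
  targets: [0, -0.5, 0, 0, 0, 0, 0, 0, -1.5, 0, 0, 0, 0, 0, -1.5, 0, 0, 0, 0, 0, -1, 0, 0, 0, 0, 0, 0, 0, 0, 0]

```text
time_s: 10.85
position: [0.5261, -0.159, 0.0971]
tool_rot: [[-0.052, 0.5, 0.864], [-0.999, -0.027, -0.045], [0.001, -0.866, 0.501]]
ft_force: [2.8, 0.5, -0.5]
grip_width: 0.0105
```

```bash
python3 st.py
```

```text
10.85 [ 0.5261 -0.159   0.0971] uyn [-4.08  0.13 27.87] Ftool [-0.7  1.8  2.2] T [ 0.18 -0.35  0.02] w 0.010542667579582802
```

move_arm:
  targets: [0, 0, -1.5, 0, 0, 0, 0, 0, -1.5, 0, 0, 0, 0, 0, -1, 0, 0, 0, 0, 0, 0, 0, 0, 0, 0, 0, 0, 0, 0, 0]

```text
time_s: 11.48
position: [0.5226, -0.1588, 0.0951]
tool_rot: [[-0.052, 0.5, 0.864], [-0.999, -0.027, -0.045], [0.001, -0.865, 0.501]]
ft_force: [5.8, 0.9, -0.4]
grip_width: 0.0101
```

```bash
python3 st.py
```

```text
11.475 [ 0.5226 -0.1588  0.0951] uyn [-8.08  0.13 27.93] Ftool [-1.2  3.2  4.8] T [ 0.18 -0.65 -0.02] w 0.010119405489102819
```

move_arm:
  targets: [0, 0.2, -1, 0, 0, 0, 0, 0, -1, 0, 0, 0, 0, 0, 0, 0, 0, 0, 0, 0, 0, 0, 0, 0, 0, 0, 0, 0, 0, 0]

```text
time_s: 12.1
position: [0.5209, -0.1587, 0.094]
tool_rot: [[-0.052, 0.5, 0.864], [-0.999, -0.027, -0.045], [0.001, -0.866, 0.501]]
ft_force: [4.3, 0.8, 4.8]
grip_width: 0.0106
```

```bash
python3 st.py; python3 snap.py 9 wrist top>/dev/null
```

```text
12.1 [ 0.5209 -0.1587  0.094 ] uyn [-10.13   0.12  27.79] Ftool [-1.  -2.   6.1] T [ 0.21 -0.77  0.02] w 0.010629939150116242
```

View pics/wrist9.png

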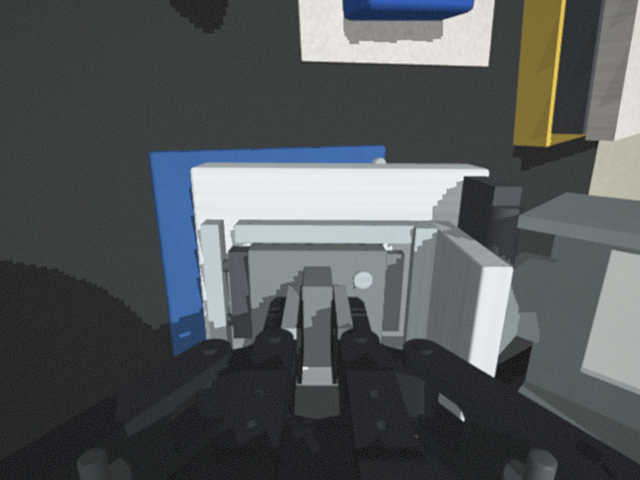

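```bash
python3 - <<'E'
from h import *
w=dict(np.load("pics/wrist9.npz"));Q=ptsw(w,w["pos"],w["rot"])
L=(Q-NEST())@Rz(YAW);S=np.stack([L@U,L@Y,L@N],-1)*1000
for v in(275,300):
    print(v,[(u,*S[v,u].round(1).tolist()) for u in range(380,432,2)])
E
```

```text
275 [(380, 17.2, 13.1, 16.6), (382, 18.1, 13.1, 16.6), (384, 18.8, 13.3, 17.1), (386, 21.8, 9.0, 7.2), (388, 23.1, 8.1, 5.2), (390, 23.7, 8.8, 6.8), (392, 24.6, 8.8, 6.8), (394, 25.9, 8.2, 5.4), (396, 26.7, 8.4, 5.7), (398, 27.9, 8.0, 4.8), (400, 28.5, 8.6, 6.2), (402, 29.3, 8.8, 6.6), (404, 32.1, 5.8, -0.3), (406, 32.7, 6.3, 0.9), (408, 31.4, 9.8, 9.0), (410, 31.4, 11.3, 12.4), (412, 31.6, 12.4, 14.9), (414, 32.7, 12.0, 14.1), (416, 33.6, 12.0, 14.1), (418, 34.2, 12.3, 14.9), (420, 35.3, 12.0, 14.1), (422, 36.3, 11.9, 13.8), (424, 37.1, 12.1, 14.2), (426, 38.3, 11.6, 13.1), (428, 39.0, 11.8, 13.6), (430, 39.8, 11.9, 13.9)]
300 [(380, 17.9, 0.8, 16.2), (382, 18.9, 0.7, 15.9), (384, 21.7, -4.2, 6.4), (386, 23.0, -5.0, 4.9), (388, 23.7, -4.5, 5.9), (390, 24.5, -4.1, 6.5), (392, 25.6, -4.5, 5.9), (394, 26.6, -4.5, 5.8), (396, 27.6, -4.7, 5.5), (398, 28.6, -4.6, 5.7), (400, 29.5, -4.5, 5.9), (402, 31.9, -7.4, 0.2), (404, 33.1, -7.8, -0.6), (406, 31.5, -2.9, 8.8), (408, 31.5, -1.2, 12.3), (410, 31.8, -0.1, 14.3), (412, 33.1, -0.8, 12.9), (414, 33.6, -0.0, 14.5), (416, 34.7, -0.3, 13.8), (418, 35.9, -0.8, 12.9), (420, 36.6, -0.6, 13.3), (422, 37.4, -0.4, 13.7), (424, 38.2, -0.3, 14.0), (426, 38.9, 0.0, 14.6), (428, 39.8, 0.1, 14.6), (430, 40.3, 0.7, 15.9)]
```

move_arm:
  targets: [0, -2, 0, 0, 0, 0, 0, -3, -0.2, 0, 0, 0, 0, -4, -0.2, 0, 0, 0, 0, -4, -0.2, 0, 0, 0, 0, -4, 0, 0, 0, 0]

```text
time_s: 12.82
position: [0.5107, -0.1575, 0.1074]
tool_rot: [[-0.052, 0.497, 0.866], [-0.999, -0.025, -0.045], [-0.0, -0.867, 0.498]]
ft_force: [0.6, -0.3, -1.9]
grip_width: 0.0106
```

```bash
python3 st.py
```

```text
12.825 [ 0.5107 -0.1575  0.1074] uyn [-12.28   0.77  44.53] Ftool [ 0.3  1.9 -0.4] T [ 0.06  0.39 -0.01] w 0.01060700160578354
```

move_arm:
  targets: [0, -15, 0, 0, 0, 0, 0, -20, 0, 0, 0, 0, 0, -25, 0, 0, 0, 0, 0, -30, 0, 0, 0, 0, 0, -25, 0, 0, 0, 0]

```text
time_s: 13.45
position: [0.453, -0.1547, 0.209]
tool_rot: [[-0.052, 0.499, 0.865], [-0.999, -0.027, -0.045], [0.001, -0.866, 0.5]]
ft_force: [-0.6, -0.0, -1.7]
grip_width: 0.0107
```

```bash
python3 st.py; python3 - <<'E'
from h import *
d=np.load("pics/scene5.npz");P=pts(d)
d2=np.load("pics/top5.npz");P2=pts(d2)
for A,n in((P,"s"),(P2,"t")):
    m=(A[...,0]>.58)&(A[...,0]<.85)&(A[...,1]>.0)&(A[...,1]<.32)&(A[...,2]>.04)&(A[...,2]<.35)
    q=A[m]
    for lo in(.04,.1,.15,.2,.25):
        b=q[(q[:,2]>lo)&(q[:,2]<lo+.05)]
        if len(b):print(n,lo,len(b),b.min(0).round(3),b.max(0).round(3))
# plate from scene & top5
for d,A in((d,P),(d2,P2)):
    br=d["pixels"].astype(int).min(-1)>120
    m=br&(abs(A[...,2]-.021)<.006)&(abs(A[...,0]-.547)<.1)&(abs(A[...,1]-.137)<.1)
    c,l=cv2.connectedComponents(m.astype(np.uint8));k=np.argmax(np.bincount(l[m]));m=l==k
    print(m.sum(),cv2.minAreaRect((A[m][:,:2]*1000).astype(np.float32)),np.median(A[m][:,2]))
E
python3 go.py .547 .137 .20 0 10 8
```

```text
13.45 [ 0.453  -0.1547  0.209 ] uyn [-11.51   0.54 161.38] Ftool [ 0.1  1.2 -1.4] T [0.01 0.38 0.  ] w 0.010659041378279503
s 0.04 2864 [0.625 0.    0.04 ] [0.85  0.212 0.09 ]
s 0.1 880 [0.621 0.09  0.1  ] [0.85 0.32 0.15]
s 0.15 1584 [0.618 0.081 0.15 ] [0.667 0.219 0.2  ]
s 0.2 9 [0.628 0.191 0.2  ] [0.644 0.207 0.201]
t 0.04 1806 [0.625 0.    0.04 ] [0.85 0.32 0.09]
t 0.1 754 [0.624 0.088 0.1  ] [0.85 0.32 0.15]
t 0.15 751 [0.619 0.079 0.15 ] [0.666 0.214 0.2  ]
t 0.2 51 [0.625 0.104 0.2  ] [0.657 0.207 0.208]
3269 ((546.683837890625, 138.625244140625), (130.96078491210938, 133.3927459716797), 10.03865909576416) 0.018874489486814607
2687 ((546.3079223632812, 137.04782104492188), (130.13417053222656, 129.843017578125), 9.917403221130371) 0.02097361501153249
13.45 [ 0.453  -0.1547  0.209 ] [-43.3   6.8 107.6  27.   45.2 -56.1] [-0.6 -0.  -1.7]
[-37.0, 5.8, 8.0] [-0.0651, -0.0277, 0.0076]
[-36.7, 5.6, 9.4] [-0.0651, -0.0277, 0.0076]
[-36.4, 5.2, 10.7] [-0.0651, -0.0277, 0.0076]
[-36.1, 4.7, 12.1] [-0.0651, -0.0277, 0.0076]
[-35.7, 4.2, 13.3] [-0.0651, -0.0277, 0.0076]
[-35.3, 3.5, 14.6] [-0.0651, -0.0277, 0.0076]
[-34.8, 2.8, 15.7] [-0.0651, -0.0277, 0.0076]
[-34.4, 2.0, 16.9] [-0.0651, -0.0277, 0.0076]
```

move_arm:
  targets: [-37, 5.8, 8, -0.0651, -0.0277, 0.0076, -36.7, 5.6, 9.4, -0.0651, -0.0277, 0.0076, -36.4, 5.2, 10.7, -0.0651, -0.0277, 0.0076, -36.1, 4.7, 12.1, -0.0651, -0.0277, 0.0076, -35.7, 4.2, 13.3, -0.0651, -0.0277, 0.0076]

```text
time_s: 14.08
position: [0.5125, 0.0282, 0.2029]
tool_rot: [[0.09, 0.194, 0.977], [-0.996, 0.002, 0.091], [0.015, -0.981, 0.193]]
ft_force: [0.2, -0.7, -1.5]
grip_width: 0.0105
```

```bash
python3 go.py .5466 .1373 .15 0 10 4
```

```text
14.075 [0.5125 0.0282 0.2029] [-11.2  15.5  91.3   2.6  62.3 -17.5] [ 0.2 -0.7 -1.5]
[-26.6, 14.7, 8.3] [-0.0484, -0.0207, 0.0059]
[-26.3, 14.4, 9.5] [-0.0484, -0.0207, 0.0059]
[-26.0, 14.1, 10.7] [-0.0484, -0.0207, 0.0059]
[-25.7, 13.7, 12.0] [-0.0484, -0.0207, 0.0059]
```

move_arm:
  targets: [-26.6, 14.7, 8.3, -0.0484, -0.0207, 0.0059, -26.3, 14.4, 9.5, -0.0484, -0.0207, 0.0059, -26, 14.1, 10.7, -0.0484, -0.0207, 0.0059, -25.7, 13.7, 12, -0.0484, -0.0207, 0.0059, 0, 0, 0, 0, 0, 0]

```text
time_s: 14.7
position: [0.5469, 0.1372, 0.1489]
tool_rot: [[0.175, 0.0, 0.985], [-0.985, 0.001, 0.175], [-0.001, -1.0, 0.0]]
ft_force: [0.4, -0.0, -2.2]
grip_width: 0.0105
```

```bash
python3 snap.py 10; python3 go.py .5466 .1373 .06 0 10 5
```

```text
{'time_s': 14.7, 'q': [2.0354, 27.7473, 80.3831, 0.0474, 71.8525, -8.0659], 'qvel': [-2.0628, -2.2518, 1.4515, -0.4739, -1.0054, -0.962], 'joint_efforts': [1.3007, -47.3009, -21.7116, 0.1487, 0.1126, 0.1472], 'position': [0.5469, 0.1372, 0.1489], 'tool_rot': [[0.1751, 0.0003, 0.9845], [-0.9845, 0.0008, 0.1751], [-0.0007, -1.0, 0.0004]], 'ft_force': [0.3858, -0.0347, -2.222], 'wrist_torque': [-0.0782, 0.0519, 0.0025], 'grip_width': 0.0105}
14.85 [0.5469 0.1356 0.1503] [ 1.9 27.6 80.5  0.1 71.8 -8.1] [ 0.2 -0.4 -1. ]
[-0.3, 18.1, -0.1] [-0.0007, -0.0001, -0.0001]
[-0.3, 18.1, -0.1] [-0.0007, -0.0001, -0.0001]
[-0.3, 18.1, -0.0] [-0.0007, -0.0001, -0.0001]
[-0.3, 18.1, -0.0] [-0.0007, -0.0001, -0.0001]
[-0.3, 18.1, -0.0] [-0.0007, -0.0001, -0.0001]
```

View pics/wrist10.png

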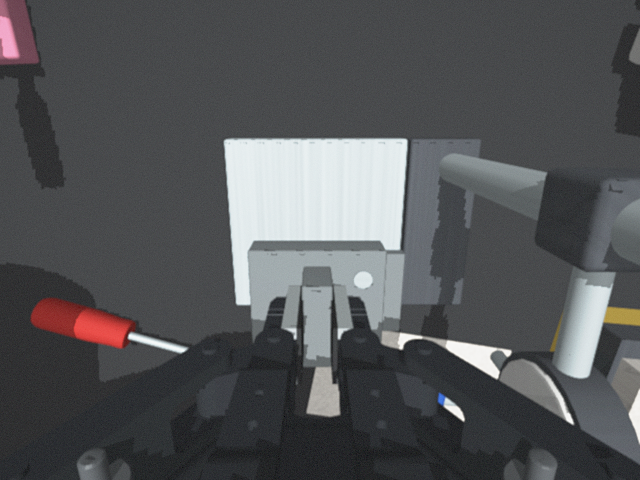

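View pics/scene10.png

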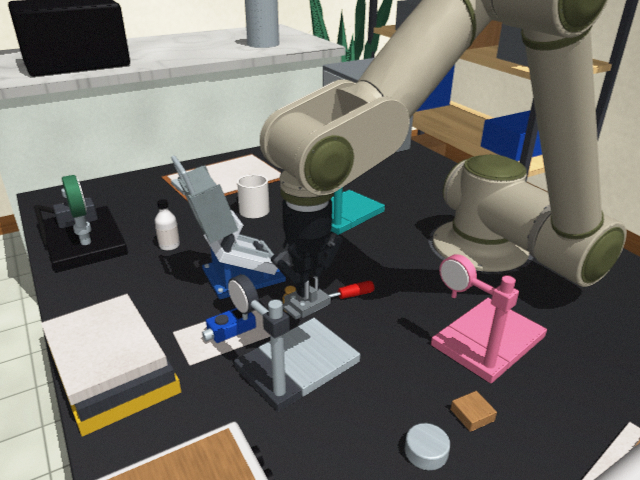

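```bash
python3 - <<'E'
from h import *
w=dict(np.load("pics/wrist10.npz"));Q=ptsw(w,w["pos"],w["rot"])
br=w["pixels"].astype(int).min(-1)>140
m=br&(abs(Q[...,2]-.02)<.006)&(abs(Q[...,0]-.547)<.1)&(abs(Q[...,1]-.137)<.1)
c,l=cv2.connectedComponents(m.astype(np.uint8));m=l==np.argmax(np.bincount(l[m]))
q=Q[m];print(m.sum(),np.median(q[:,2]))
a=(q-np.array([.5466,.1373,0]))@Rz(10)*1000
print(np.percentile(a,[.5,1,99,99.5],axis=0).round(1).tolist())
for v in(175,225):
    b=a[[i for i,(r,c) in enumerate(np.argwhere(m)) if r==v]];print(v,b[:,0].min(),b[:,0].max(),b[:,1].mean())
E
```

```text
18952 0.019741405745838242
[[-64.7, -57.8, 17.8], [-64.2, -51.9, 18.1], [62.6, 65.1, 21.4], [63.2, 65.2, 21.5]]
175 -64.49601925894753 63.556569624385396 40.072207883718754
225 -64.79446113896257 63.838900160348075 2.6209891589634617
```

move_arm:
  targets: [-0.5, 20, 0, -0.0007, 0, 0, -0.5, 24, 0, -0.0007, 0, 0, -0.3, 24, 0, 0, 0, 0, 0, 18, 0, 0, 0, 0, 0, 8, 0, 0, 0, 0]

```text
time_s: 15.48
position: [0.5469, 0.1369, 0.0556]
tool_rot: [[0.173, 0.001, 0.985], [-0.985, 0.001, 0.173], [-0.001, -1.0, 0.001]]
ft_force: [0.3, 0.4, -1.5]
grip_width: 0.0104
```

```bash
python3 go.py .5466 .1373 .047 0 10 5
```

```text
15.475 [0.5469 0.1369 0.0556] [ 2.  34.3 86.6  0.1 59.1 -8. ] [ 0.3  0.4 -1.5]
[-0.1, 1.7, -0.0] [-0.0002, -0.0002, -0.0002]
[-0.1, 1.7, -0.0] [-0.0002, -0.0002, -0.0002]
[-0.1, 1.7, -0.0] [-0.0002, -0.0002, -0.0002]
[-0.1, 1.7, -0.0] [-0.0002, -0.0002, -0.0002]
[-0.1, 1.7, -0.0] [-0.0002, -0.0002, -0.0002]
```

move_arm:
  targets: [0, 1.5, 0, 0, 0, 0, 0, 1.5, 0, 0, 0, 0, 0, 1.5, 0, 0, 0, 0, 0, 1, 0, 0, 0, 0, 0, 0, 0, 0, 0, 0]

```text
time_s: 16.1
position: [0.5472, 0.1378, 0.0502]
tool_rot: [[0.174, 0.001, 0.985], [-0.985, 0.001, 0.174], [-0.001, -1.0, 0.001]]
ft_force: [0.6, 0.2, -1.8]
grip_width: 0.0108
```

```bash
python3 go.py .5466 .1373 .047 0 10 5|head -1
```

```text
16.1 [0.5472 0.1378 0.0502] [ 2.1 34.8 86.8  0.1 58.4 -8. ] [ 0.6  0.2 -1.8]
```

move_arm:
  targets: [0, 1, 0, 0, 0, 0, 0, 0.7, 0, 0, 0, 0, 0, 0.7, 0, 0, 0, 0, 0, 0.5, 0, 0, 0, 0, 0, 0, 0, 0, 0, 0]

```text
time_s: 16.73
position: [0.5473, 0.1378, 0.0476]
tool_rot: [[0.174, 0.001, 0.985], [-0.985, 0.001, 0.174], [-0.001, -1.0, 0.002]]
ft_force: [-2.1, -0.4, 5.2]
grip_width: 0.0105
```

```bash
python3 go.py .5466 .1373 .047 0 10 5|head -1
```

```text
16.725 [0.5473 0.1378 0.0476] [ 2.1 35.  86.9  0.1 58.  -8. ] [-2.1 -0.4  5.2]
```

move_arm:
  targets: [0, 0, 0, 0, 0, 0, 0, 0, 0, 0, 0, 0, 0, 0, 0, 0, 0, 0, 0, 0, 0, 0, 0, 0, 0, 0, 0, 0, 0, 0]

```text
time_s: 17.35
position: [0.5473, 0.1378, 0.0476]
tool_rot: [[0.174, 0.002, 0.985], [-0.985, 0.001, 0.174], [-0.001, -1.0, 0.002]]
ft_force: [-1.9, 0.2, 5.6]
grip_width: 0.0105
```

move_arm:
  targets: [0, 0, 0, 0, 0, 0, 0, 0, 0, 0, 0, 0, 0, 0, 0, 0, 0, 0, 0, -1, 0, 0, 0, 0, 0, -3, 0, 0, 0, 0]
  hand: -0.3

```text
time_s: 17.98
position: [0.5472, 0.1378, 0.0512]
tool_rot: [[0.174, 0.001, 0.985], [-0.985, 0.001, 0.174], [-0.001, -1.0, 0.001]]
ft_force: [0.5, -0.1, -0.4]
grip_width: 0.0299
```

move_arm:
  targets: [0, -10, 0, 0, 0, 0, 0, -20, 0, 0, 0, 0, 0, -25, 0, 0, 0, 0, 0, -30, 0, 0, 0, 0, 0, -30, 0, 0, 0, 0]

```text
time_s: 18.6
position: [0.547, 0.1376, 0.168]
tool_rot: [[0.174, 0.002, 0.985], [-0.985, 0.001, 0.174], [-0.001, -1.0, 0.002]]
ft_force: [0.3, 0.0, -0.1]
grip_width: 0.03
```

move_arm:
  targets: [0, -20, -20, 0, 0, 0, 0, -20, -30, 0, 0, 0, 0, -5, -30, 0, 0, 0, 0, 0, -20, 0, 0, 0, 0, 0, 0, 0, 0, 0]

```text
time_s: 19.23
position: [0.4479, 0.1202, 0.2121]
tool_rot: [[0.174, 0.002, 0.985], [-0.985, 0.001, 0.174], [-0.001, -1.0, 0.003]]
ft_force: [0.4, 1.0, 0.0]
grip_width: 0.0298
```

```bash
python3 snap.py 11; python3 - <<'E'
from h import *
for n in("top","scene","wrist"):
    w=dict(np.load(f"pics/{n}11.npz"));Q=ptsw(w,w["pos"],w["rot"]) if n=="wrist" else pts(w)
    a=(Q-np.array([.5466,.1373,0]))@Rz(10)*1000
    m=(abs(a[...,2]-36)<3)&(abs(a[...,0])<60)&(abs(a[...,1])<60)&(w["z_map"]>0)
    q=a[m]; f=a[(abs(a[...,2]-57)<3)&(abs(a[...,0])<60)&(abs(a[...,1])<60)]
    if len(q)>20:
        r=cv2.minAreaRect(q[:,:2].astype(np.float32));print(n,len(q),r,np.median(q[:,2]),"fin",len(f),f.mean(0) if len(f) else "")
    cv2.imwrite(f"pics/c11{n}.png",w["pixels"][:,:,::-1])
E
```

```text
{'time_s': 19.225, 'q': [0.2978, 14.516, 90.1566, 0.082, 75.1926, -9.7281], 'qvel': [0.0419, 2.1701, -2.6309, 0.0602, -0.2982, 0.0769], 'joint_efforts': [0.1866, -37.3373, -20.4225, -0.0098, 0.064, -0.0403], 'position': [0.4479, 0.1202, 0.2121], 'tool_rot': [[0.1737, 0.0023, 0.9848], [-0.9848, 0.0014, 0.1737], [-0.001, -1.0, 0.0026]], 'ft_force': [0.4099, 1.0477, 0.0486], 'wrist_torque': [-0.0471, 0.0124, -0.0073], 'grip_width': 0.0298}
scene 491 ((2.526815414428711, 0.899566650390625), (51.000125885009766, 61.45199966430664), 89.80236053466797) 35.091176937939636 fin 100 [ 1.83010624  0.96133422 55.66153565]
wrist 2881 ((0.34876441955566406, -0.4343910217285156), (60.56705856323242, 50.46444320678711), 0.19832193851470947) 35.73698348308943 fin 647 [1.72641487e-02 6.88811785e-02 5.65423198e+01]
```

View pics/wrist11.png

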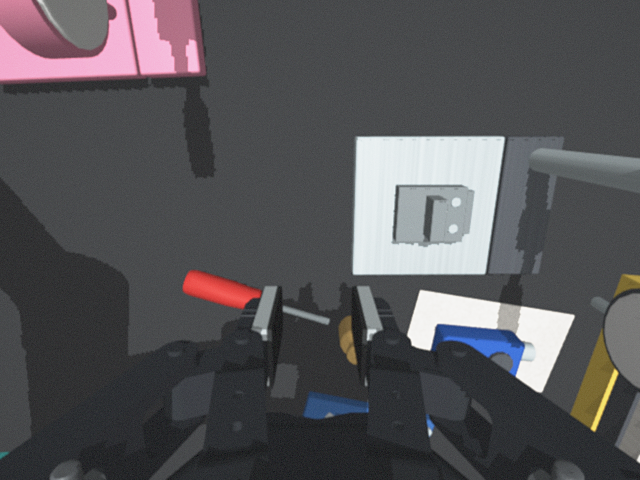

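View pics/scene11.png

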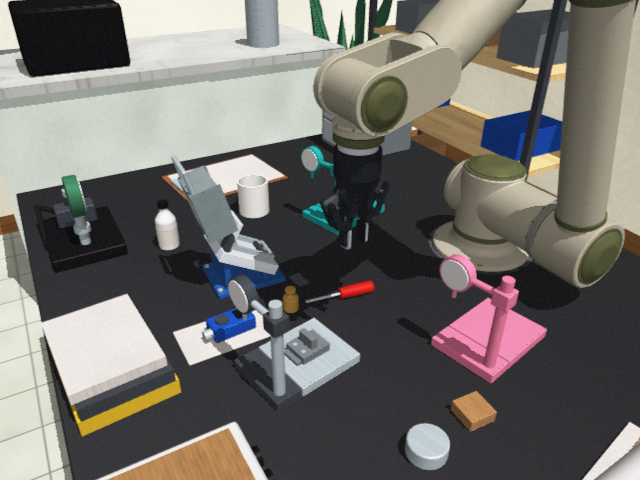

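The cartridge sits flat and centred on the steel plate, fin up. The lid is open, the other things on the bench look undisturbed, and the arm is clear, so I'm handing in.

```bash
python3 -c "
from rig import env
print(env.close_job())"
```

```text
the job is handed in; nothing more can be done
None
```

I opened the lid to its rest past upright and let go. I then gripped the cartridge by its fin, pushed it about 10 mm downhill and lifted it out along the slope normal. It is set down and released on the steel plate, and the job was handed in at about 19 s. `close_job` reported no verdict.

**Lip clearance:** just before lifting, the depth image put the tongue's end 1.8 mm clear of the lip. The wrist force stayed under about 10 N during the push and the lift.

**Placing:**
- **Set-down:** the wrist read about 7 N of contact on the plate before I released.
- **Final position:** the last wrist image has the cartridge within 1 mm of the plate's middle, square to within 0.2° and flat with the fin up.
- **Disagreement between cameras:** the scene camera put the cartridge about 2.5 mm off centre, which is still well inside the 22 mm limit. The top camera gave no reading of the cartridge at the end.

**Lid and bystanders:** the lid was still open in the last picture, and the bystanders looked unmoved by eye. I did not measure either one at the end.

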